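# Take the finished bracket out of the forming die

### The arm

A 6-joint arm with a two-finger parallel gripper is mounted at the origin on the work surface. World frame = base frame: x ahead of the robot, y to its left, z up, the work surface at z = 0. Lengths are in m, angles in rad, forces in N, time in s.
With the tool pointing down it reaches from about 0.35 to 0.85 m from the base axis. Payload 8.1 kg.
Tool frame: the origin (TCP) lies at the very end of the fingers, on their centre line; the grasp point (between the pads) lies 19 mm behind it (robot.pinch_z is the distance from the TCP to the grasp point, in m); y points along the fingers, x is the direction in which the jaws open and shut, and the axes are right-handed (so a half turn about y gives the same grasp; the last joint's range is limited). The gripper opens to 93 mm and grips with 3 to 60 N. Pads are 15 mm wide; open, the fingers measure 128 mm over their backs; the gripper's body (75 mm by 188 mm) begins 65 mm behind the grasp point.
Start: joints at [-1.244, 0.13, 1.488, -0, 1.523, -0.085], TCP at [0.24, -0.55, 0.219] pointing down, gripper open.
Joint ranges: [-2.96, 2.96], [-0.89, 2.26], [0.02, 2.5], [-1.34, 4.48], [0, 2.73], [-2.66, 2.66]. Speed limits (rad/s): [2.39, 2.39, 2.79, 3.14, 3.14, 3.14].

### API

Orientations are given as a rotation vector (axis times angle).
In Python, from plant import robot gives the robot as it stands.
- The arm moves only by the shell command python3 -m inch 'ROWS' [FORCE]. ROWS is JSON, a list of rows, each a list of 5 numbers: the closure, from -1 (fully open) to 1 (shut), then the shift along the world's x, y, z in m, then the turn about the world's z in rad. A call has 1 to 8 rows; each row is the pose to reach, as a shift and turn from the pose measured when the call began; what a row does not reach only later rows make up. A row lasts 1/8 s, in which the tool goes at most 62.5 mm and 10.7 degrees, less where a joint would pass 70% of its speed; a pose out of reach is approached as far as the arm can. A call with a gripper value outside its range is refused whole. The fingers move at their own pace and stop on an object; FORCE is the grip in N (left out, the last holds). Time passes only in rows, so rows that repeat a pose let the fingers close. It gives the time, the measured TCP pose, the force and the opening at its end, in the units of the state.
- robot.read_state(): the state, without advancing time (a new reading comes with each control period).
- robot.read_camera(name): name is "scene" or "top"; returns a dict with "color" (480x640x3 uint8, red, green, blue), "mtx" (3x3 intrinsics, pixels), "dist_coeffs" ([k1, k2, p1, p2, k3] as OpenCV has them; the pictures are not rectified), "R" (3x3) and "t" (3): a world point X has camera coordinates R X + t. Camera axes: x right, y down, z forward; pixel columns grow to the right and rows downward; lengths in m; the calibration is good to about 2 mm. A picture is of the moment at which its call begins. There is no depth.
- robot.close_job(): hands the job in, once; it reports no verdict.
The state is a dict: "t": time; "q": joint angles; "dq": joint speeds; "joint_torque": joint torques, N m; "tool_pos": TCP position; "orientation": TCP orientation; "force": force on the tool from outside, world axes, zero at the start; "wrist_torque": the same for the moment, N m; "opening": finger opening in m.
Only numpy, scipy, OpenCV 4.12 (cv2) and the standard library are available. Lean on these libraries where they do the work, as an engineer would, in place of code of your own. Each camera call takes 0.05 s, during which the arm holds its last target. There are 200 camera calls.

### The job

Turn the die's hold-down bar a quarter turn, either way, so that it lies lengthwise between the two cavities. Then lift the fully formed bracket (sides straight up, not the half-bent one with splayed sides) out of its cavity and set it down, not dropping it, flat on its base inside the tray that already holds a fully formed bracket. Leave the half-bent piece in its cavity and the bracket in the tray where they are.

Things in the scene. Friction and masses are not known exactly. Their poses are not given: they have to be found in the camera images.
- die: Dark steel forming die, fixed block 150 (x) by 220 (y) by 45 mm high. Origin: centre of its underside, z up. Two equal open cavities 74 (x) by 38 (y) mm, 14 mm deep (floor 31 mm above the origin), centred at x = 0, y = +60 mm and y = -60 mm. A post of 28 mm diameter between them carries the hold-down bar.
- holdbar (a joint): Angle of the steel hold-down bar (156 by 18 mm, from 71 to 79 mm above the die's underside) about the die's vertical centre axis. 0: along the die's y, over both cavities, blocking both pieces; +1.57 (anticlockwise from above) or -1.57, both end stops: along the die's x, clear of both. It stays where left (friction 0.12 N m).
- holdbar_grip (a point): Centre of the bar's grip, on the pivot axis, 92 mm above the die's underside. The grip is an upright dark fin along the bar: 50 mm long, 14 mm thick, from 79 to 105 mm above the die's underside. The point's y axis runs along the bar (and fin), its x axis across it; it turns with the bar.
- bracket: The fully formed steel bracket, in one of the two cavities: a U channel open at the top, 70 mm long (x), 34 mm wide outside (y), 36 mm high, 3 mm thick, 130 g. Origin: centre of the underside of its base, z up. In the cavity its upper 22 mm stand above the die's top.
- half_bent: The half-bent steel piece in the other cavity: same base 70 (x) by 34 (y) mm, but above 15 mm its two long sides splay outward to 64 mm wide, 31 mm high. Origin: centre of the underside.
- tray_good: Red open tray that holds the finished bracket, fixed, 190 (x) by 130 (y) by 25 mm high, walls and floor 4 mm. Origin: centre of its underside. Its finished bracket lies in the -x half, the +x half is free.
- good_sample: Finished bracket already in tray_good, same shape and frame as bracket, centred about 48 mm to the -x side of the tray's centre and roughly parallel to its x.
- tray_scrap: Second red tray of the same shape; it holds a half-bent piece with splayed sides in its -x half. Not the place for the bracket. Origin: centre of its underside.
Mind the look-alikes: they are no part of the job. Leave any green or orange look-alike of the half_bent alone.

How it is judged:
By the outcome, as a careful person would: the job done as asked, in the order asked, and still so for the second after the job is handed in, with the robot touching nothing.
It also fails if it takes over 54 s, if anything falls off the work surface, if the arm or the gripper's body presses on something with over 40 N, if the wrist force passes 120 N, or if a joint passes its speed limit or range.

## Working session

There is one attempt and no reset: what is moved stays moved. The work goes in short steps, Python scripts to look and compute and a shell command to move; the robot and the scene stay as the last step left them, time stands still between calls to the robot, and variables do not carry over. Pictures are saved under pics/ and viewed, about 8 in all and at most 12, crops included, and the job is handed in when it is done.

```bash
mkdir -p pics
cat > h.py <<'E'
import numpy as np, cv2
from plant import robot
def snap(n,f):
    c=robot.read_camera(n); cv2.imwrite('pics/'+f,cv2.cvtColor(c['color'],cv2.COLOR_RGB2BGR))
    np.savez('pics/'+n+'_cal.npz',**{k:np.array(c[k]) for k in('mtx','dist_coeffs','R','t')}); return c
def ray(n,uv):
    c=np.load('pics/'+n+'_cal.npz'); p=cv2.undistortPoints(np.array(uv,float).reshape(-1,1,2),c['mtx'],c['dist_coeffs'])[:,0]
    return -c['R'].T@c['t'], np.c_[p,np.ones(len(p))]@c['R']
def atz(n,uv,z):
    o,d=ray(n,uv); return o+d*((np.array(z)-o[2])/d[:,2])[:,None]
def proj(n,X):
    c=np.load('pics/'+n+'_cal.npz'); return cv2.projectPoints(np.array(X,float).reshape(-1,3),cv2.Rodrigues(c['R'])[0],c['t'],c['mtx'],c['dist_coeffs'])[0][:,0]
def tri(a,b):
    o1,d1=ray('top',[a]);o2,d2=ray('scene',[b]);d1=d1[0];d2=d2[0]
    s=np.linalg.lstsq(np.c_[d1,-d2],o2-o1,rcond=None)[0];p,q=o1+s[0]*d1,o2+s[1]*d2
    return (p+q)/2,np.linalg.norm(p-q)
E
python3 - <<'E'
from h import *
for n in('top','scene'):
    c=snap(n,n+'1.png'); print(n,-c['R'].T@c['t'],c['R'][2])
print(robot.read_state())
E
```

```text
top [ 0.29501915 -0.05331607  1.10629208] [ 0.14318076  0.00163393 -0.98969521]
scene [ 1.12949704 -0.24492644  0.53130229] [-0.81714795  0.23782125 -0.52508121]
{'t': 0.1, 'q': array([-1.24438458e+00,  1.31093074e-01,  1.48912541e+00, -8.98346851e-06,
        1.52299812e+00, -8.54037238e-02]), 'dq': array([-9.55286258e-05, -1.70632818e-03, -2.12703798e-03,  1.36707262e-03,
        6.79047887e-04, -5.85687051e-04]), 'joint_torque': array([ 1.69439474e-03, -5.61338139e+01, -4.93096375e+01,  7.70359416e-02,
        2.90545385e-02, -2.17480817e-05]), 'tool_pos': array([ 0.24002059, -0.54936124,  0.2177126 ]), 'orientation': array([-1.37531638,  0.90165304, -0.89954207]), 'force': array([ 0.69546811, -0.44790252, -0.03849212]), 'wrist_torque': array([ 0.01535526,  0.04656355, -0.08571175]), 'opening': 0.09298782573055399}
```

View pics/top1.png

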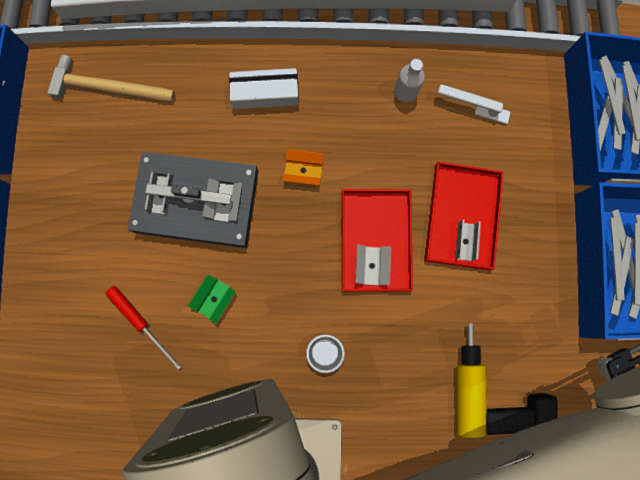

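View pics/scene1.png

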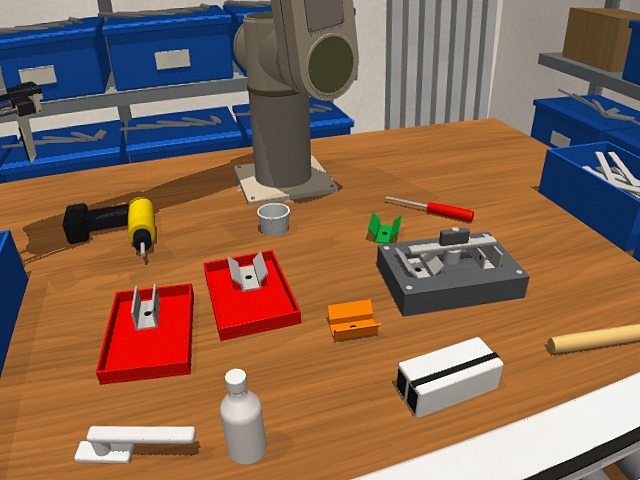

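The top view shows the die at about (193,199). The wide, splayed piece is in its right cavity (224,200) and the narrow formed bracket in its left one (157,192). The good tray is the rightmost one, at (464,216), with its sample at (468,241). I'll enlarge both regions.

Run:
```python
import cv2,numpy as np
t=cv2.imread('pics/top1.png');s=cv2.imread('pics/scene1.png')
a=cv2.resize(t[145:255,120:265],None,fx=4,fy=4,interpolation=cv2.INTER_CUBIC)   #580x440
b=cv2.resize(s[220:320,370:535],None,fx=4,fy=4,interpolation=cv2.INTER_CUBIC)   #660x400
cv2.imwrite('pics/ca.png',a);cv2.imwrite('pics/cb.png',b)
```

```text
(no output)
```

View pics/ca.png

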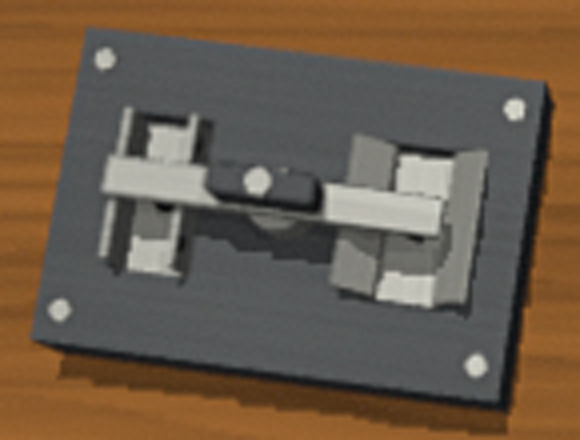

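View pics/cb.png

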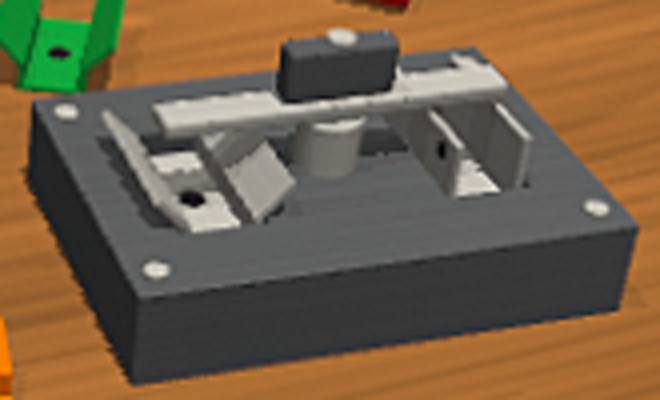

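Both views agree: the bracket is in the die's left (+y) cavity and the half-bent piece in its right one. Next I triangulate the bolts, the button on the grip, the bracket's edges and the tray's corners.

Run:
```python
from h import *
T=lambda u,v:((u+.5)/4-.5+120,(v+.5)/4-.5+145)
S=lambda u,v:((u+.5)/4-.5+370,(v+.5)/4-.5+220)
P=[]
for n,a,b in [('b-x-y',T(476,366),S(66,112)),('b+x-y',T(514,110),S(156,270)),('b+x+y',T(105,59),S(597,208)),('button',T(258,180),S(342,37)),
 ('brk +x+y top corner',T(128,108),S(529,137)),('brk +x-y',T(193,116),S(459,150)),
 ('tray+x+y',(436,163),(97,377)),('tray+x-y',(502,171),(189,374)),('tray-x-y',(494,269),(193,286))]:
    p,e=tri(a,b);P.append(p);print(n,p.round(4),round(e,4))
q=atz('top',[T(60,310)],.045)[0];print('b-x+y',q)
B=np.array(P[:3]);c=(B[0]+B[2])/2;d=B[1]-B[0];print('die c',c,'yaw x',np.arctan2(d[1],d[0]))
print('bolts at z .045',atz('top',[T(476,366),T(514,110),T(105,59),T(60,310)],.045).round(4).tolist())
e=atz('top',[T(148,180),T(388,210)],.079);print('bar',e,)
t=atz('top',[(436,163),(502,171),(494,269),(426,261)],.025);print('tray',t.round(4),t.mean(0))
s=robot.read_state();R=cv2.Rodrigues(s['orientation'])[0];print(R.round(3))
```

```text
b-x-y [0.437  0.0838 0.0448] 0.0009
b+x-y [0.5563 0.071  0.0449] 0.0007
b+x+y [0.5783 0.2655 0.0451] 0.001
button [0.5082 0.1746 0.1062] 0.0006
brk +x+y top corner [0.5495 0.2464 0.0668] 0.0011
brk +x-y [0.5461 0.2154 0.065 ] 0.0007
tray+x+y [ 0.5964 -0.3443  0.0235] 0.1231
tray+x-y [ 0.5847 -0.345   0.0209] 0.1286
tray-x-y [ 0.3968 -0.3192  0.0375] 0.1287
b-x+y [0.45861241 0.27810921 0.045     ]
die c [0.50768031 0.17462439 0.04494311] yaw x -0.10646622611162558
bolts at z .045 [[0.4369, 0.0834, 0.045], [0.5562, 0.0707, 0.045], [0.5781, 0.265, 0.045], [0.4586, 0.2781, 0.045]]
bar [[0.51315815 0.2308438  0.079     ]
 [0.50127124 0.12111253 0.079     ]]
tray [[ 0.5873 -0.2813  0.025 ]
 [ 0.5758 -0.4101  0.025 ]
 [ 0.3879 -0.3894  0.025 ]
 [ 0.4007 -0.2605  0.025 ]] [ 0.48791038 -0.33532376  0.025     ]
[[ 0.4   -0.001  0.916]
 [-0.916  0.002  0.4  ]
 [-0.002 -1.     0.   ]]
```

Heights confirmed: die top at 0.045 and grip top at 0.106. The die's centre is (0.508, 0.1746) with a yaw of about -0.107. The tray's two corners were swapped in the scene view, so I'll redo it while moving to the grip.

```bash
python3 -m inch '[[0,0.268,0.724,0,1.053],[0,0.268,0.724,0,1.053],[0,0.268,0.724,0,1.053],[0,0.268,0.724,0,1.053],[0,0.268,0.724,0,1.053],[0,0.268,0.724,0,1.053],[0,0.268,0.724,0,1.053],[0,0.268,0.724,0,1.053]]' 40
python3 - <<'E'
from h import *
for a,b in [((436,163),(189,374)),((502,171),(97,377)),((494,269),(116,291)),((426,261),(193,286))]: print(tri(a,b))
E
```

```text
t: 1.1
tool_pos: [0.4137, -0.0789, 0.2179]
orientation: [-1.569, 0.084, -0.082]
force: [1.3, -1.0, 0.1]
opening: 0.0463
(array([ 0.59376557, -0.28537593,  0.00110973]), np.float64(0.001908745832573859))
(array([ 0.57808431, -0.41200388,  0.01601102]), np.float64(0.0020159558654329795))
(array([ 0.38794505, -0.38877113,  0.02409235]), np.float64(0.0017272329601508915))
(array([ 0.40179327, -0.26044974,  0.01538882]), np.float64(0.003726278681613868))
```

```bash
python3 -m inch '[[0,0.094,0.253,0,0],[0,0.094,0.253,0,0],[0,0.094,0.253,0,0],[0,0.094,0.253,0,0],[0,0.094,0.253,0,0],[0,0.094,0.253,0,0],[0,0.094,0.253,-0.05,0],[0,0.094,0.253,-0.05,0]]'
python3 - <<'E'
from h import *
s=robot.read_state();R=cv2.Rodrigues(s['orientation'])[0];print(s['tool_pos'],np.arctan2(R[1,0],R[0,0]),R[:,1])
E
```

```text
t: 2.1
tool_pos: [0.5044, 0.1719, 0.1638]
orientation: [-1.572, 0.092, -0.077]
force: [-0.2, 0.8, -1.2]
opening: 0.0466
[0.50442872 0.17187952 0.16384423] -0.1076342802308083 [-0.00940624 -0.0022858  -0.99995315]
```

```bash
python3 -m inch '[[0,0.0035,0.0027,-0.04,0],[0,0.0035,0.0027,-0.08,0],[0,0.0035,0.0027,-0.08,0],[0,0.0035,0.0027,-0.08,0],[1,0.0035,0.0027,-0.08,0],[1,0.0035,0.0027,-0.08,0],[1,0.0035,0.0027,-0.08,0],[1,0.0035,0.0027,-0.08,0]]' 40
```

```text
t: 3.1
tool_pos: [0.5078, 0.1747, 0.0842]
orientation: [-1.572, 0.092, -0.077]
force: [-2.0, 0.0, 1.8]
opening: 0.0139
```

Fin gripped (13.9 mm). Next, the quarter turn.

```bash
python3 -m inch '[[1,0,0,0,-0.18],[1,0,0,0,-0.36],[1,0,0,0,-0.54],[1,0,0,0,-0.72],[1,0,0,0,-0.9],[1,0,0,0,-1.08],[1,0,0,0,-1.2],[1,0,0,0,-1.2]]'
python3 - <<'E'
from h import *
s=robot.read_state();R=cv2.Rodrigues(s['orientation'])[0];print(np.arctan2(R[1,0],R[0,0]),s['wrist_torque'])
E
```

```text
t: 4.1
tool_pos: [0.507, 0.1755, 0.0842]
orientation: [-1.319, 1.023, -1.004]
force: [-3.5, 3.7, 3.3]
opening: 0.0135
-1.3089393065191486 [ 0.33617955  0.58831086 -0.05392976]
```

```bash
python3 -m inch '[[1,0.0005,-0.0005,0,-0.18],[1,0.0005,-0.0005,0,-0.34],[1,0.0005,-0.0005,0,-0.375],[1,0.0005,-0.0005,0,-0.375],[1,0.0005,-0.0005,0,-0.375]]'
python3 - <<'E'
from h import *
s=robot.read_state();R=cv2.Rodrigues(s['orientation'])[0];print(np.arctan2(R[1,0],R[0,0]),s['wrist_torque'])
E
```

```text
t: 4.72
tool_pos: [0.507, 0.1759, 0.0842]
orientation: [-1.149, 1.3, -1.28]
force: [-2.4, 4.6, 1.5]
opening: 0.0142
-1.6824059580194641 [0.40918729 0.47884085 0.13867525]
```

```bash
python3 -m inch '[[0,0,0,0,0],[0,0,0,0,0],[0,0,0,0.05,0],[0,0,0,0.1,0],[0,0,-0.05,0.1,0],[0,0,-0.11,0.1,0],[0,0,-0.2,0.1,0],[0,0,-0.2,0.1,0]]'
python3 - <<'E'
from h import *
t=snap('top','top2.png');s=snap('scene','scene2.png')
t=cv2.imread('pics/top2.png');s=cv2.imread('pics/scene2.png')
k=dict(fx=4,fy=4,interpolation=cv2.INTER_CUBIC)
im=np.zeros((600,800,3),np.uint8)
im[:300,:400]=cv2.resize(t[155:255,120:253],(400,300),interpolation=cv2.INTER_CUBIC)
im[:300,400:]=cv2.resize(s[222:322,390:523],(400,300),interpolation=cv2.INTER_CUBIC)
im[300:,:400]=cv2.resize(t[160:280,400:540],(400,300),interpolation=cv2.INTER_CUBIC)
im[300:,400:]=cv2.resize(s[275:395,80:220],(400,300),interpolation=cv2.INTER_CUBIC)
cv2.imwrite('pics/m2.png',im)
E
```

```text
t: 5.72
tool_pos: [0.5068, -0.0273, 0.1843]
orientation: [-1.148, 1.301, -1.283]
force: [0.7, 0.2, -0.1]
opening: 0.0462
```

View pics/m2.png

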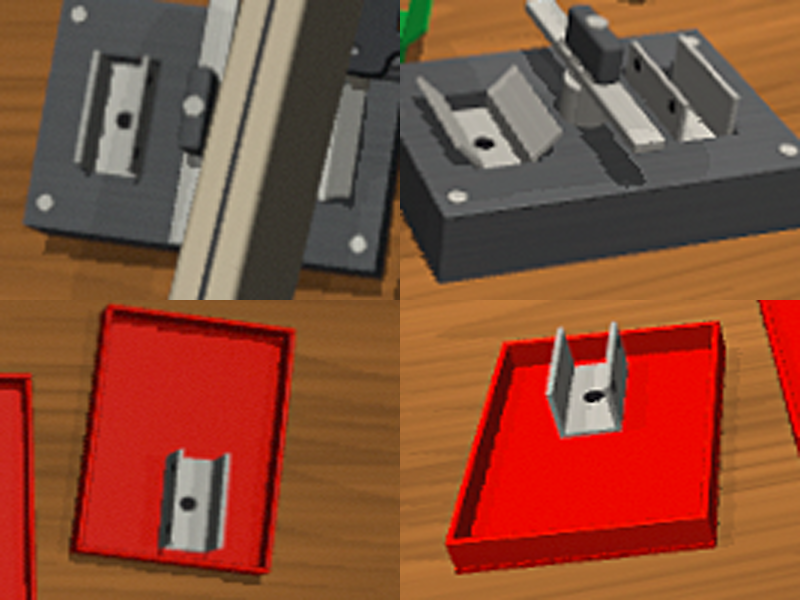

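The bar now lies along die x and the bracket is clear. In the lower crops the sample's hole is at (188,504) and (595,396), and the tray's +x half is free. Now I compute the bracket and tray positions.

Run:
```python
from h import *
def m(o,w,h,u,v): return (o[0]+(u+.5)*w/400-.5, o[1]+(v+.5)*h/300-.5)
A=lambda u,v:m((120,155),133,100,u,v);B=lambda u,v:m((390,222),133,100,u,v)
C=lambda u,v:m((400,160),140,120,u,v);D=lambda u,v:m((80,275),140,120,u,v)
for n,a,b in [('w+y +x',A(98,52),B(338,97)),('w+y -x',A(80,165),B(281,38)),('w-y -x',A(140,178),B(233,42)),
 ('tray+x-y',C(293,27),D(47,240)),('tray-x+y',C(73,250),D(320,23)),('tray-x-y',C(267,273),D(105,43)),('sample hole',C(188,204),D(195,96))]:
    p,e=tri(a,b);print(n,p.round(4),round(e,4))
print('bracket hole',atz('top',[A(124,120)],.034))
t=atz('top',[C(107,7),C(293,27),C(267,273),C(73,250)],.025);c=t.mean(0);d=t[0]+t[1]-t[2]-t[3];y=np.arctan2(d[1],d[0]);print('tray',c,y)
for o in(.046,-.048): print('place' if o>0 else 'sample',c[:2]+o*np.array([np.cos(y),np.sin(y)]))
print('sample wall tops at .04',atz('top',[C(180,150),C(162,243),C(229,155),C(220,250)],.04).round(4).tolist())
```

```text
w+y +x [0.5493 0.2461 0.0663] 0.0027
w+y -x [0.4797 0.2534 0.0638] 0.0031
w-y -x [0.4741 0.2193 0.0637] 0.0104
tray+x-y [ 0.5765 -0.4098  0.0263] 0.0006
tray-x+y [ 0.4035 -0.26    0.0209] 0.0003
tray-x-y [ 0.3883 -0.3881  0.0222] 0.0009
sample hole [ 0.4414 -0.3393  0.0059] 0.002
bracket hole [[0.51320909 0.23445248 0.034     ]]
tray [ 0.48905901 -0.33520958  0.025     ] -0.12585623288271833
place [ 0.53469518 -0.34098369]
sample [ 0.44143867 -0.32918441]
sample wall tops at .04 [[0.4769, -0.3268, 0.04], [0.4077, -0.314, 0.04], [0.4739, -0.3593, 0.04], [0.4032, -0.3521, 0.04]]
```

```bash
python3 -m inch '[[-0.12,0.0067,0.0618,0,0],[-0.12,0.0067,0.12,0,0],[-0.12,0.0067,0.18,0,0],[-0.12,0.0067,0.2618,0,0],[-0.12,0.0067,0.2618,0,0],[-0.12,0.0067,0.2618,0,0],[-0.12,0.0067,0.2618,-0.05,0],[-0.12,0.0067,0.2618,-0.09,0]]'
```

```text
t: 6.82
tool_pos: [0.5137, 0.233, 0.093]
orientation: [-1.147, 1.303, -1.285]
force: [0.3, 0.2, -0.6]
opening: 0.0522
```

```bash
python3 -m inch '[[-0.12,0,0.0015,-0.025,0],[-0.12,0,0.0015,-0.045,0],[-0.12,0,0.0015,-0.045,0],[0.5,0,0.0015,-0.045,0],[0.5,0,0.0015,-0.045,0],[0.5,0,0.0015,-0.045,0],[0.5,0,0.0015,-0.045,0]]' 30
```

```text
t: 7.7
tool_pos: [0.5143, 0.2346, 0.0487]
orientation: [-1.146, 1.302, -1.285]
force: [0.8, 0.2, 3.0]
opening: 0.0332
```

```bash
python3 -m inch '[[0.5,0,0,0.01,0],[0.5,0,0,0.02,0],[0.5,0,0,0.035,0],[0.5,0,0,0.06,0],[0.5,0,0,0.1,0],[0.5,0,0,0.14,0],[0.5,0,0,0.14,0],[0.5,0,0,0.14,0]]'
python3 - <<'E'
from h import *
snap('scene','s3.png');s=cv2.imread('pics/s3.png')
cv2.imwrite('pics/s3c.png',cv2.resize(s[120:320,340:560],None,fx=2.5,fy=2.5))
E
```

```text
t: 8.7
tool_pos: [0.514, 0.2346, 0.1887]
orientation: [-1.146, 1.302, -1.285]
force: [0.0, -0.1, -1.4]
opening: 0.0336
```

View pics/s3c.png

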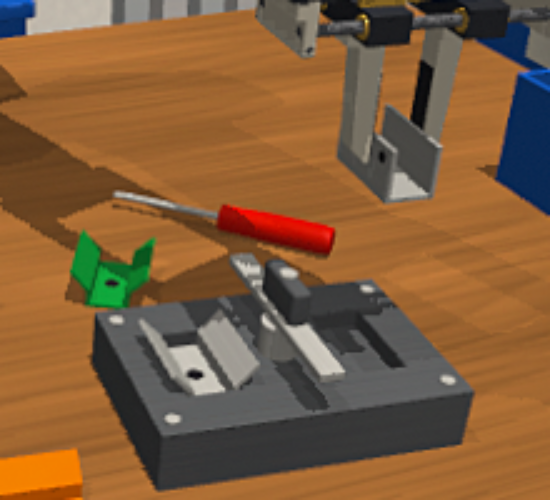

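The bracket (around (390,160) in the crop) hangs level in the gripper. The half-bent piece is still in its cavity and the bar is still turned. Next I carry it to the good tray.

```bash
python3 -m inch '[[0.5,0,-0.02,0,0],[0.5,0,-0.06,0,0],[0.5,0,-0.11,0,0],[0.5,0,-0.16,0,0],[0.5,0,-0.21,0,0],[0.5,0,-0.26,0,0],[0.5,0,-0.3,0,0],[0.5,0,-0.32,0,0]]' && python3 -m inch '[[0.5,0.0215,-0.04,0,0],[0.5,0.0215,-0.09,0,0],[0.5,0.0215,-0.14,0,0],[0.5,0.0215,-0.19,0,0],[0.5,0.0215,-0.23,0,0],[0.5,0.0215,-0.2556,0,0],[0.5,0.0215,-0.2556,0,0],[0.5,0.0215,-0.2556,0,0]]'
```

```text
t: 9.75
tool_pos: [0.5122, -0.0881, 0.1865]
orientation: [-1.148, 1.306, -1.286]
force: [0.2, 0.7, -1.8]
opening: 0.0339
t: 10.75
tool_pos: [0.5334, -0.3428, 0.1857]
orientation: [-1.148, 1.308, -1.284]
force: [0.1, 0.5, -0.8]
opening: 0.0339
```

```bash
python3 -m inch '[[0.5,0.002,0.001,-0.03,0],[0.5,0.002,0.001,-0.07,0],[0.5,0.002,0.001,-0.11,0],[0.5,0.002,0.001,-0.14,0],[0.5,0.002,0.001,-0.152,0],[0.5,0.002,0.001,-0.154,0],[0.5,0.002,0.001,-0.154,0],[0.5,0.002,0.001,-0.154,0]]'
python3 - <<'E'
from h import *
snap('scene','s4.png');s=cv2.imread('pics/s4.png')
cv2.imwrite('pics/s4c.png',cv2.resize(s[240:400,60:260],None,fx=3,fy=3))
E
```

```text
t: 11.75
tool_pos: [0.5365, -0.3425, 0.0335]
orientation: [-1.148, 1.305, -1.286]
force: [-0.2, -0.3, -1.4]
opening: 0.0338
```

View pics/s4c.png

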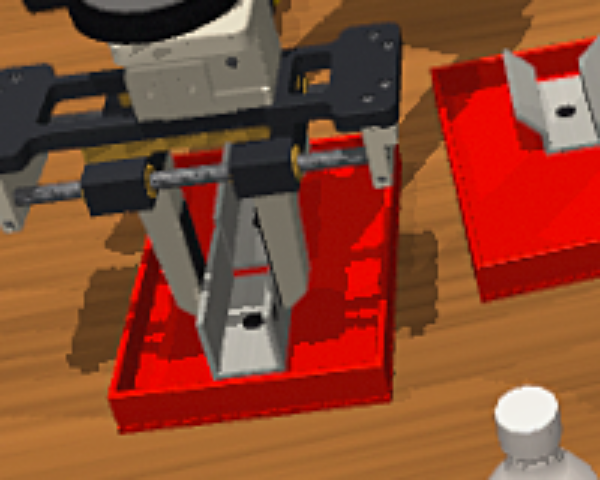

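The bracket is over the tray's free half, inside the walls. I lower it slowly onto the floor.

```bash
python3 -m inch '[[0.5,0,0,-0.002,0],[0.5,0,0,-0.004,0],[0.5,0,0,-0.006,0],[0.5,0,0,-0.008,0],[0.5,0,0,-0.0095,0],[0.5,0,0,-0.0105,0],[0.5,0,0,-0.0105,0]]'; python3 -m inch '[[0.5,0,0,-0.0007,0],[0.5,0,0,-0.0014,0],[0.5,0,0,-0.0014,0]]'
```

```text
t: 12.68
tool_pos: [0.5362, -0.3424, 0.0226]
orientation: [-1.148, 1.306, -1.286]
force: [0.1, 0.5, -1.5]
opening: 0.0339
t: 13.05
tool_pos: [0.5363, -0.3424, 0.0218]
orientation: [-1.148, 1.305, -1.286]
force: [-1.9, 1.4, 4.6]
opening: 0.0337
```

Contact: the vertical force rose from -1.5 to 4.6 N at z = 0.0218, as predicted. I release and rise.

```bash
python3 -m inch '[[0.4,0,0,-0.0003,0],[0.2,0,0,-0.0003,0],[0.0,0,0,0,0],[0.0,0,0,0,0],[0.0,0,0,0,0],[0.0,0,0,0.03,0],[0.0,0,0,0.08,0],[0.0,0,0,0.12,0]]'; python3 -m inch '[[0,0,0.05,0.05,0],[0,0,0.1,0.05,0],[0,0,0.15,0.05,0],[0,0,0.2,0.05,0],[0,0,0.22,0.05,0],[0,0,0.22,0.05,0]]'
python3 - <<'E'
from h import *
snap('top','t5.png');snap('scene','s5.png');t=cv2.imread('pics/t5.png');s=cv2.imread('pics/s5.png')
im=np.zeros((480,800,3),np.uint8)
im[:,:400]=cv2.resize(t[150:294,400:520],(400,480));im[:,400:]=cv2.resize(s[265:409,80:200],(400,480))
cv2.imwrite('pics/m5.png',im)
E
```

```text
t: 14.05
tool_pos: [0.5366, -0.3426, 0.1437]
orientation: [-1.148, 1.304, -1.287]
force: [1.1, -0.9, 0.6]
opening: 0.0466
t: 14.8
tool_pos: [0.5367, -0.1219, 0.1938]
orientation: [-1.149, 1.303, -1.286]
force: [0.4, -1.2, -0.1]
opening: 0.0465
```

View pics/m5.png

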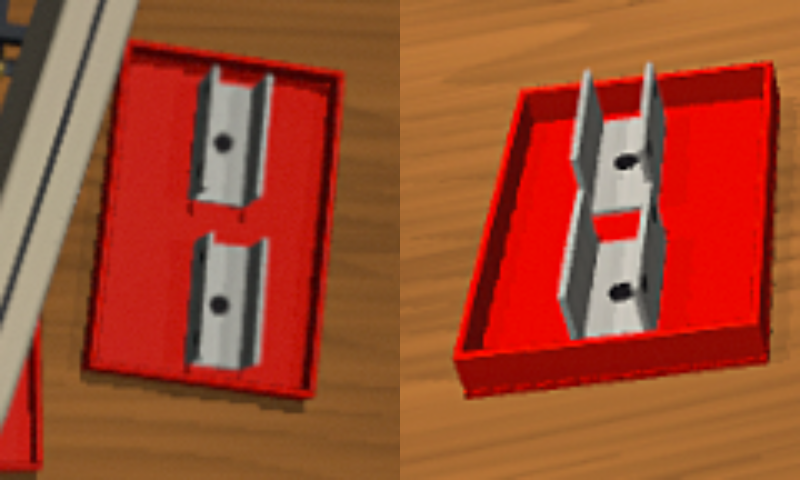

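View pics/s5.png

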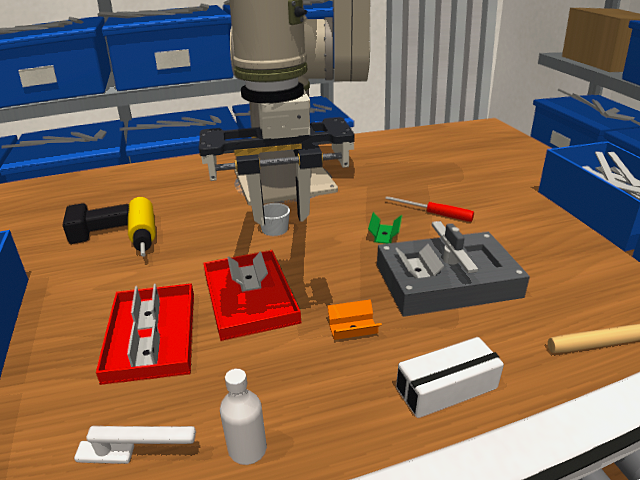

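Both brackets lie flat in the good tray, with holes at (222,142) and (219,304) in the top crop and a gap between them. The half-bent piece is in its cavity at (420,265), and the bar lies between the cavities. The gripper touches nothing, so I hand in.

```bash
python3 -c "
from plant import robot
print(robot.close_job())"
```

```text
the job is handed in; nothing more can be done
None
```

The job is done and handed in at about 15 s of the 54 s allowed. I turned the hold-down bar a quarter turn clockwise. Then I lifted the formed bracket out of the +y cavity and lowered it into the free half of the tray holding the finished bracket. I released it only after contact showed on the wrist force (4.6 N).

**Last pictures:** Both brackets lie flat inside the good tray with a gap between them. The half-bent piece is in its cavity, the bar lies lengthwise between the cavities, and the gripper is clear of everything.

**Checks that were weak or disagreed:**
- **Bar angle:** I took it from the wrist turn (1.575 rad) and the pictures; I did not measure it separately.
- **Tray corners:** My first pairing of the tray's corners between the views was wrong, and the second still gave heights of 1 to 24 mm. The third gave 21 to 26 mm against the stated 25 mm.
- **Tray yaw:** Estimates varied from about -0.09 to -0.13 rad, so I left the bracket at the die's angle (about -0.11 rad).
- **Bracket corner:** One corner of the bracket's wall triangulated with a 10 mm mismatch, so I did not use it.

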